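Register the slide carrier on the scanner stage

ROBOT

A 7-joint arm with a two-finger parallel gripper is mounted at the origin on the work surface. World frame = base frame: x ahead of the robot, y to its left, z up, the work surface at z = 0. Lengths are in mm, angles in rad, forces in N, time in s.
With the tool pointing down it reaches from about 400 to 875 mm from the base axis. Payload 4.4 kg.
Tool frame: the origin (TCP) lies on the centre line of the jaws, within the pads' length; the fingertips stand 25 mm ahead of it and the grasp point (between the pads) lies 6 mm ahead of it; x points along the fingers, y is the direction in which the jaws open and shut, and the axes are right-handed (so a half turn about x gives the same grasp; the last joint's range is limited). The gripper opens to 85 mm and grips with 20 to 120 N. Pads are 22 mm wide; open, the fingers measure 114 mm over their backs; the gripper's body (76 mm by 85 mm) begins 54 mm behind the grasp point. The pads swing forward as they close: fully open they stand 13 mm farther back than shut.
Start: joints at [-1.378, 0.628, 0.038, 1.517, -0.027, 0.996, -0.02], TCP at [166.324, 628.374, 256.313] pointing down, gripper open.
Joint ranges: [-3.06, 3.06], [-0.37, 2.12], [-1.25, 1.32], [0.18, 2.47], [-1.1, 4.24], [0.23, 1.98], [-2.94, 2.94]. Speed limits (rad/s): [2.57, 2.57, 3.14, 3.14, 3.14, 3.14, 3.14].

INTERFACE

Orientations are given as [roll, pitch, yaw] about the fixed x, y, z axes, in that order (R = Rz(yaw) Ry(pitch) Rx(roll)).
In Python, from cell import * gives the robot as it stands. The module is installed in compiled form; this text tells all that it offers.
- The arm moves only by the tool jog_arm, never from a script. Its argument "series" is a list of rows, each a list of 3 entries, a list of its own where there are three numbers: the turn, a rotation vector about the tool's x, y, z in degrees, then the shift along the tool's x, y, z in mm, then the gripper's target within -1 to 1 (shut at 1, half-way at 0, fully open at -1). In form: [[[rx, ry, rz], [dx, dy, dz], hand], ...]. A call has 1 to 8 rows; each row shifts and turns the commanded pose from where the row before left it, along the tool's axes as they then stand; what a row does not reach is not made up. A row lasts 1/8 s, in which the tool goes at most 62.5 mm and 10.7 degrees, less where a joint would pass 70% of its speed; a pose out of reach is approached as far as the arm can. A call is refused whole if a number of a shift passes 62.5 or a number of a turn 10.7, either way. A call with a gripper value outside its range is refused whole. The fingers move at their own pace and stop on an object; the grip force is fixed at half the most. Time passes only in rows, so rows that do not move let the fingers close. It gives the time, the measured TCP pose, the force and the opening at its end, in the units of the state.
- read_state(): the state, without advancing time (a new reading comes with each control period).
- get_image(name): name is "side" or "top"; returns a dict with "img" (400x640x3 uint8, red, green, blue), "range_z" (400x640 float32, mm along the optical axis (not along the pixel's ray), 0 where there is no reading), "fovy" (degrees; the focal length in pixels is half the picture's height over the tangent of half this angle, whatever the lens; pixels are square), "cx", "cy" (the principal point, pixels), "cam_to_world" (4x4, takes a point from camera to world coordinates). Camera axes: x right, y up, looking along -z (the intrinsics and any distortion apply to the point x, -y, -z); pixel columns grow to the right and rows downward; lengths in mm; the calibration is good to about 2 mm. A picture is of the moment at which its call begins.
- finish_job(): hands the job in, once; it reports no verdict.
The state is a dict: "clock": time; "qpos": joint angles; "qd": joint speeds; "tau": joint torques, N m; "eef_pos": TCP position; "tool_rot": TCP orientation; "force": force on the tool from outside, world axes, zero at the start; "torque": the same for the moment, N m; "width": finger opening in mm.
Only numpy, scipy, OpenCV 4.12 (cv2) and the standard library are available. Lean on these libraries where they do the work, as an engineer would, in place of code of your own. Each camera call takes 0.05 s, during which the arm holds its last target. There are 200 camera calls.

TASK

Put the aluminium slide carrier onto the stage of the slide scanner: both stage dowels must be through the carrier's two holes and the carrier fully home, flat on the stage. Then swing the steel retaining clip right round over the carrier to its stop, and let go of everything. Leave the bottle, the dish and the blue slide box where they stand.

Things in the scene. Friction and masses are not known exactly. Their poses are not given: they have to be found in the camera images.
- scanner: Fixed desktop slide scanner, low white body, 190 mm in its x, y from -165 to +125 mm, flat top 50 mm above its origin; a hump 85 mm high along its -y end (y -165 to -117 mm). Origin on the bench under the middle of the stage's travel; z up, x away from the robot at yaw 0. The dark steel stage on it, 125 (x) by 160 (y) by 8 mm, has its top 58 mm above the origin and a white window.
- stage_mid (a point): Fixed point of the scanner, 58 mm above its origin. Two fixed steel dowels rise from the stage, 55 mm either side of its middle along y: 10 mm thick, 12 mm high, the upper 5 mm tapering to a 5 mm flat tip. The stage with its dowels is locked up to 14 mm from this point along scanner y (none in x), different each time and not measured: find it by touch or sight.
- carrier_centre (a point): Loose aluminium carrier, 0.25 to 0.46 kg, flat on the bench: plate 90 (x) by 150 (y) by 8 mm, 12 mm through holes at x = 0, y = +-55 mm, four glass slides in its top. Upright grip rib along its middle, 12 (x) by 60 (y) mm, top 42 mm above the underside. Point: centre, 21 mm above the underside; own axes, z up. Fits either way round. Fully home, the point is 79 mm above the scanner's origin.
- clip (a joint): Retaining clip hinged on the scanner. 0 rad = arm points to scanner +x (open, clear of the carrier); grows clockwise from above to 1.571 at its stop, where it points to scanner -y, over the carrier's edge. Starts at 0 to 0.35, stays where left, light friction (under 1 N at the knob). Its underside passes 2 mm over a carrier that is fully home and knocks one that is not.
- clip_pivot (a point): The clip's hinge axis: 20, 112 mm (x, y) in the scanner's frame, 70 mm above its origin. The post and arm hub are 18 mm in diameter, top 73 mm above the scanner's origin.
- clip_knob (a point): Middle of the clip's upright round black knob, 12 mm in diameter, 26 mm high, 62 mm out from the hinge axis along the arm; this point is 84 mm above the scanner's origin, the knob's top 97 mm. The steel arm is 12 mm wide, 70 mm long, its top 72 mm above the scanner's origin. The knob can be pushed sideways or pinched.
- reagent: Bystander: amber reagent bottle with black cap, 48 mm in diameter, 100 mm high; origin at the centre of its underside.
- dish: Bystander: round glass dish, 94 mm in diameter, 15 mm high; origin at the centre of its underside.
- slidebox: Bystander: closed blue slide box, 90 by 140 by 35 mm; origin at the centre of its underside.
Not all that is in view belongs to the job. Of the things like the part that bears carrier_centre, leave any that is pink or turquoise; of the rest the larger one is meant.

How it is judged:
By the outcome, as a careful person would: the job done as asked, in the order asked, and still so for the second after the job is handed in, with the robot touching nothing.
It also fails if it takes over 72 s, if anything falls off the work surface, if the arm or the gripper's body presses on something with over 40 N, if the wrist force passes 120 N, or if a joint passes its speed limit or range.

## Working session

There is one attempt and no reset: what is moved stays moved. The work goes in short steps, Python scripts to look and compute and a tool call to move; the robot and the scene stay as the last step left them, time stands still between calls to the robot, and variables do not carry over. Pictures are saved under pics/ and viewed, about 8 in all and at most 12, crops included, and the job is handed in when it is done.

Besides the shell and the picture viewer there is one more tool, called after "Emit:" as a command line: name --argument value ..., lists and objects as JSON in quotes. jog_arm: Moves the arm, as the interface text tells. Its arguments: {"type":"object","properties":{"series":{"type":"array"}},"required":["series"]}

```bash
mkdir -p pics
cat > h.py <<'E'
import numpy as np, cv2
from cell import *
def K(d):
    f=200/np.tan(np.radians(d["fovy"])/2); return f
def cloud(d):
    f=K(d); z=d["range_z"]; v,u=np.mgrid[0:400,0:640]
    P=np.stack([(u-d["cx"])/f*z,-(v-d["cy"])/f*z,-z,np.ones_like(z)],-1)
    W=P@np.array(d["cam_to_world"]).T; W=W[...,:3]; W[z<=0]=np.nan; return W
def ray(d,u,v,h):
    f=K(d);M=np.array(d["cam_to_world"]);r=M[:3,:3]@np.array([(u-d["cx"])/f,-(v-d["cy"])/f,-1]);o=M[:3,3]
    return o+r*(h-o[2])/r[2]
def proj(d,p):
    f=K(d);M=np.linalg.inv(np.array(d["cam_to_world"]));q=M[:3,:3]@np.array(p)+M[:3,3]
    return d["cx"]+f*q[0]/-q[2], d["cy"]+f*-q[1]/-q[2]
E
python3 - <<'E'
from h import *
import pickle
print(read_state())
for n in("side","top"):
    d=get_image(n); pickle.dump(d,open(n+".pkl","wb")); cv2.imwrite(f"pics/{n}0.png",d["img"][...,::-1])
    print(n,[ (k,d[k]) for k in d if k not in("img","range_z")])
E
```

```text
{'clock': 0.0, 'qpos': array([-1.37780204,  0.62931913,  0.03845774,  1.51838576, -0.02701931,
        0.99628402, -0.01998269]), 'qd': array([-0.00075927,  0.00127285, -0.00013962, -0.00112568, -0.00134095,
       -0.00019683,  0.00139979]), 'tau': array([ 1.25624388e-04, -5.63406515e+01,  1.22675512e+00, -1.93448603e+01,
        1.11978891e-02,  1.04653125e-02, -1.80522221e-05]), 'eef_pos': array([166.17162359, 627.79999466, 255.40114109]), 'tool_rot': array([-1.56187271,  1.56891841, -1.82067337]), 'force': array([-0.00893818,  0.15548222,  0.41248532]), 'torque': array([0.00161683, 0.00737464, 0.03282638]), 'width': 85.31864822713963}
side [('fovy', 51.9546698845561), ('cx', 326.3619169879497), ('cy', 199.58051093963385), ('cam_to_world', array([[ 7.41207808e-01,  4.15632100e-01, -5.27125168e-01,
        -1.98274579e+02],
       [-6.71270900e-01,  4.61879597e-01, -5.79709079e-01,
        -8.89739734e+02],
       [ 2.52265823e-03,  7.83528682e-01,  6.21350497e-01,
         1.03482276e+03],
       [ 0.00000000e+00,  0.00000000e+00,  0.00000000e+00,
         1.00000000e+00]]))]
top [('fovy', 54.80963134659208), ('cx', 320.9330717581833), ('cy', 196.7217503765566), ('cam_to_world', array([[ 2.88154694e-02,  9.91070683e-01, -1.30186672e-01,
         4.24466116e+02],
       [-9.99489556e-01,  2.67699174e-02, -1.74355821e-02,
        -2.15993943e+01],
       [-1.37948078e-02,  1.30622633e-01,  9.91336185e-01,
         1.20376850e+03],
       [ 0.00000000e+00,  0.00000000e+00,  0.00000000e+00,
         1.00000000e+00]]))]
```

View pics/top0.png

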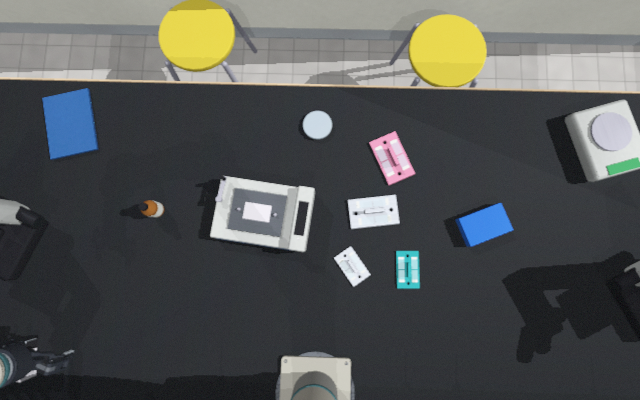

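View pics/side0.png

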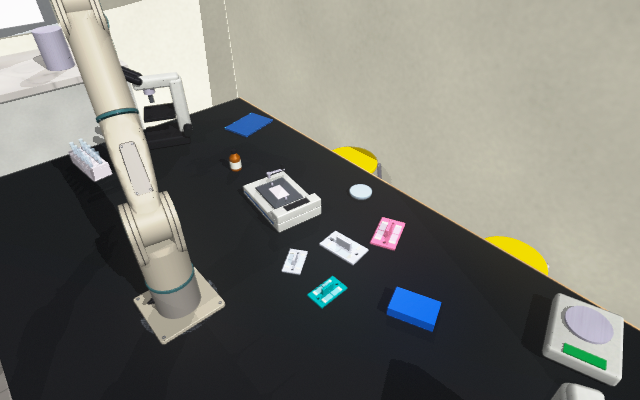

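The top view shows the scanner at (262,213), the larger white carrier at (373,212), and a smaller white decoy at (352,266). The pink and turquoise ones are also decoys. The side view agrees.

Run:
```python
from h import *
import pickle
T=pickle.load(open("top.pkl","rb"));S=pickle.load(open("side.pkl","rb"))
def rect(d,box,hr,name):
    W=cloud(d);u0,v0,u1,v1=box
    m=np.zeros((400,640),np.uint8)
    sub=W[v0:v1,u0:u1,2]; m[v0:v1,u0:u1]=((sub>hr[0])&(sub<hr[1]))
    n,l,st,_=cv2.connectedComponentsWithStats(m); k=1+np.argmax(st[1:,4]); pts=W[l==k]
    r=cv2.minAreaRect(pts[:,:2].astype(np.float32)); print(name,"n",len(pts),"rect",np.round(r[0],1),np.round(r[1],1),round(r[2],1),"mean",pts.mean(0).round(1))
rect(T,(340,188,406,232),(4,60),"carrier T"); rect(T,(340,188,406,232),(26,60),"rib T")
rect(S,(312,225,372,268),(4,60),"carrier S"); rect(S,(312,225,372,268),(26,60),"rib S")
rect(T,(200,170,325,258),(20,75),"scanner T");rect(T,(200,170,325,258),(76,92),"hump T")
rect(S,(235,165,330,235),(20,75),"scanner S");rect(S,(235,165,330,235),(76,92),"hump S")
for d,box,n in((T,(340,188,406,232),"T"),(S,(312,225,372,268),"S")):
    u0,v0,u1,v1=box; im=d["img"].astype(int); m=np.zeros((400,640),np.uint8); m[v0:v1,u0:u1]=im[v0:v1,u0:u1].min(-1)>100
    c=max(cv2.findContours(m,0,2)[0],key=cv2.contourArea)[:,0]
    P=np.array([ray(d,a,b,8)[:2] for a,b in c],np.float32); print("col",n,cv2.minAreaRect(P))
a=cv2.resize(T["img"][170:258,200:320],None,fx=6,fy=6,interpolation=cv2.INTER_CUBIC)
cv2.imwrite("pics/scT.png",a[...,::-1])
b=cv2.resize(S["img"][160:235,235:330],None,fx=8,fy=8,interpolation=cv2.INTER_CUBIC)
cv2.imwrite("pics/scS.png",b[...,::-1])
```

```text
carrier T n 1358 rect [ 540.2 -163.2] [ 99.8 155.9] 7.8 mean [ 540.7 -161.9   10.7]
rib T n 86 rect [ 541.  -162.3] [12.2 59.2] 8.4 mean [ 540.6 -161.2   41. ]
carrier S n 761 rect [ 541.  -164.8] [ 95.  158.7] 6.7 mean [ 536.9 -172.6   11.8]
rib S n 87 rect [ 541.  -167.6] [16.3 59.2] 3.5 mean [ 538.9 -170.4   37.1]
scanner T n 4927 rect [526.4 200.5] [240. 192.] 82.8 mean [524.1 198.9  54.1]
hump T n 1057 rect [508.3  55.7] [ 47.9 189.6] 82.9 mean [507.   55.4  85.2]
scanner S n 2211 rect [522.2 169.3] [298.2 193.8] 82.1 mean [509.1 161.   51.5]
hump S n 484 rect [508.1  50.3] [ 53.5 190.7] 81.4 mean [502.3  46.8  84. ]
col T ((540.60546875, -164.22027587890625), (93.55331420898438, 154.03089904785156), 7.770705699920654)
col S ((538.8345336914062, -168.99618530273438), (95.79346466064453, 155.99322509765625), 7.697386264801025)
```

View pics/scT.png

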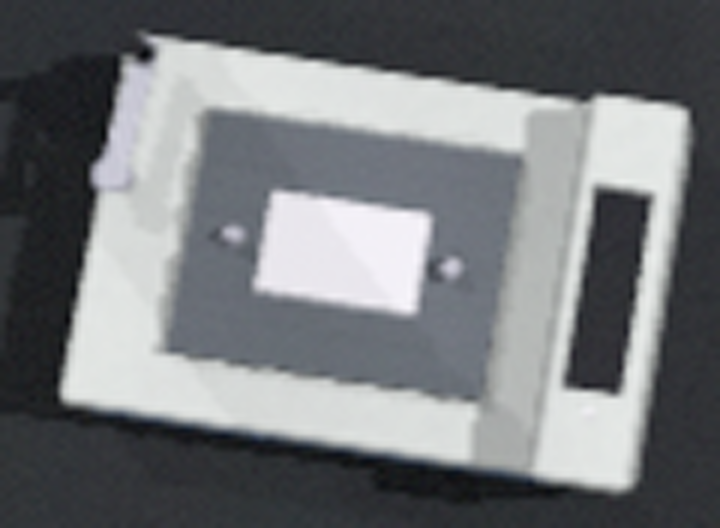

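View pics/scS.png

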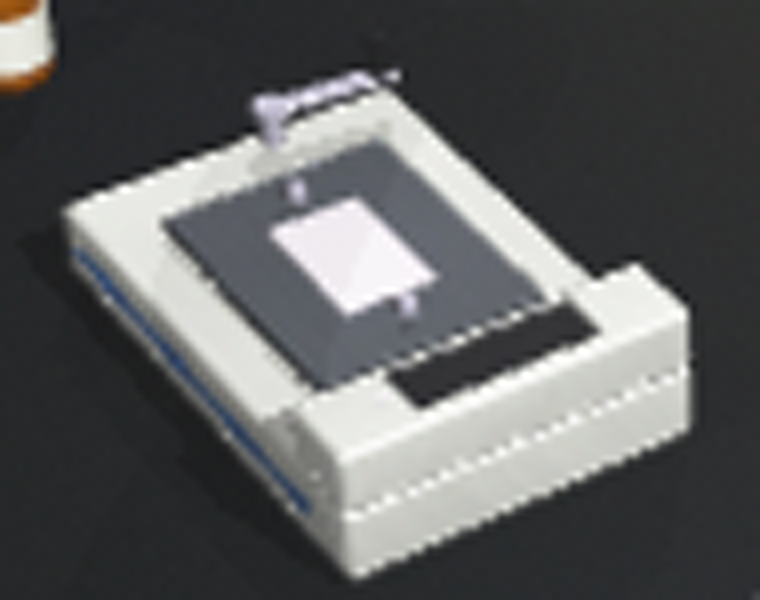

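Run:
```python
from h import *
import pickle
T=pickle.load(open("top.pkl","rb"));S=pickle.load(open("side.pkl","rb"))
for n,d,bs in(("T",T,((230,202,246,216),(268,207,284,222))),("S",S,((267,178,277,188),(281,193,290,202)))):
    W=cloud(d)
    for u0,v0,u1,v1 in bs:
        s=W[v0:v1,u0:u1]; m=(s[...,2]>62)&(s[...,2]<75)
        print(n,"depth",m.sum(),s[m].mean(0).round(1),s[m].max(0).round(1),s[m].min(0).round(1))
        print(d["img"][v0:v1,u0:u1].min(-1)); print(np.round(s[...,2]).astype(int)) if n=="T" else 0
# scanner hump & body centre -> origin
W=cloud(T)
def pts(lo,hi,box=(200,170,325,258)):
    u0,v0,u1,v1=box; s=W[v0:v1,u0:u1].reshape(-1,3); return s[(s[:,2]>lo)&(s[:,2]<hi)]
yaw=np.radians(-7.15); ex=np.array([np.cos(yaw),np.sin(yaw)]); ey=np.array([-ex[1],ex[0]])
h=pts(80,90)[:,:2]; b=pts(45,53)[:,:2]; st=pts(55.5,60)[:,:2]; k=pts(88,105)
for n,p in(("hump",h),("body",b),("stage",st)):
    print(n,len(p),np.percentile(p@ex,[0,1,99,100]).round(1),np.percentile(p@ey,[0,1,99,100]).round(1))
hi=pts(66,75); print("arm", [p.round(0).tolist() for p in hi]); print("knob",pts(92,105).round(0).tolist()[:10])
```

```text
T depth 20 [534.2 242.7  65.1] [549.2 263.2  69.8] [512.7 222.6  62.3]
[[192 153 124 104 104 105 105 103 107 104 104 105 107 106 103 194]
 [191 150 118 104 104 102 106 103 103 103 104 104 105 105 126 207]
 [174 142 108 103 101 103 103 102 103 103 103 103 104 104 132 208]
 [165 143 111 104 102 100 105 103 105 103 104 102 103 105 175 219]
 [166 140 107 106 105 106 105 104 105 104 104 106 103 104 181 222]
 [155 132 108 103 106 104 106 112 132 129 109 101 105 107 199 229]
 [153 124 106 101 103  92  90 163 187 182 146 106 105 125 207 231]
 [143 111 105 106  95  77  94 141 170 179 146 108 104 131 208 230]
 [143 109 104 103 102  98  91  94 121 133 116  99 102 154 213 231]
 [141 107 103 105 104 106 100  99 105 103  95  92  98 178 221 230]
 [132 109 105 104 106 105 104 102 104  99  92  91  95 179 222 231]
 [127 107 107 104 102 102 103 105 106 105 104  97  99 199 229 230]
 [112 105 105 104 106 106 105 104 104 104 103 104 123 207 231 230]
 [108 104 105 105 104 103 103 103 104 101 102 103 131 209 231 231]]
[[                  48                   49                   55
                    61   
[... 14440 characters left out ...]
0], [530.0, 246.0, 70.0], [530.0, 243.0, 67.0], [530.0, 240.0, 68.0], [527.0, 29.0, 72.0], [521.0, 136.0, 68.0], [521.0, 133.0, 68.0], [518.0, 139.0, 68.0], [518.0, 135.0, 70.0], [518.0, 132.0, 74.0], [515.0, 139.0, 67.0], [515.0, 136.0, 68.0], [515.0, 132.0, 69.0], [509.0, 32.0, 73.0], [491.0, 34.0, 72.0], [489.0, 34.0, 66.0], [471.0, 36.0, 69.0], [453.0, 39.0, 68.0], [436.0, 41.0, 69.0], [418.0, 43.0, 74.0]]
knob [[626.0, 292.0, 98.0], [627.0, 290.0, 93.0], [623.0, 295.0, 98.0], [623.0, 292.0, 97.0], [623.0, 289.0, 96.0], [624.0, 287.0, 93.0], [620.0, 295.0, 95.0], [620.0, 291.0, 98.0], [619.0, 288.0, 101.0], [620.0, 286.0, 96.0]]<stdin>:9: RuntimeWarning: invalid value encountered in cast
```

```bash
cat >> h.py <<'E'
from scipy.spatial.transform import Rotation as Ro
def pose():
    s=read_state(); return s["eef_pos"],Ro.from_euler("xyz",s["tool_rot"]).as_matrix(),s
def down(yaw_deg):   # tool x down, tool y along world yaw
    a=np.radians(yaw_deg); y=np.array([np.cos(a),np.sin(a),0]); x=np.array([0,0,-1.]); return np.stack([x,y,np.cross(x,y)],1)
def to(pos,yaw):     # turn (rotvec deg, tool) and the shift in the tool axes after the turn
    p,R,s=pose(); G=down(yaw)
    print("pos",p.round(1),"y-yaw",np.degrees(np.arctan2(R[1,1],R[0,1])).round(2),"tilt",np.degrees(np.arccos(-R[2,0])).round(2),"q",s["qpos"].round(2),"F",s["force"].round(1),"w",round(s["width"],1),"t",s["clock"])
    print("turn",np.degrees(Ro.from_matrix(R.T@G).as_rotvec()).round(2),"then shift",(G.T@(np.array(pos)-p)).round(1))
E
python3 -c "
from h import *
to([450,350,255],7.9)
to([450,350,255],187.9)"
```

```text
pos [166.2 627.8 255.5] y-yaw 75.17 tilt 0.1 q [-1.38  0.63  0.04  1.52 -0.03  1.   -0.02] F [-0.  -0.5  0.2] w 85.4 t 0.1
turn [6.727e+01 6.000e-02 9.000e-02] then shift [  0.5 242.9 314.2]
pos [166.2 627.8 255.5] y-yaw 75.17 tilt 0.1 q [-1.38  0.63  0.04  1.52 -0.03  1.   -0.02] F [-0.  -0.5  0.2] w 85.4 t 0.1
turn [-1.1273e+02 -1.0000e-01  7.0000e-02] then shift [   0.5 -242.9 -314.2]
```

Emit:
jog_arm --series '[[[9.61,0,0],[0,0,0],-1],[[9.61,0,0],[0,0,0],-1],[[9.61,0,0],[0,0,0],-1],[[9.61,0,0],[0,0,0],-1],[[9.61,0,0],[0,0,0],-1],[[9.61,0,0],[0,0,0],-1],[[9.61,0,0],[0,0,0],-1]]'

```text
clock: 0.98
eef_pos: [166.2, 628.1, 255.8]
tool_rot: [-0.425, 1.57, -1.863]
force: [-0.6, -0.4, 0.0]
width: 85.2
```

Emit:
jog_arm --series '[[[0,0,0],[0,30,40],-1],[[0,0,0],[0,30,40],-1],[[0,0,0],[0,30,40],-1],[[0,0,0],[0,30,40],-1],[[0,0,0],[0,30,40],-1],[[0,0,0],[0,30,40],-1],[[0,0,0],[0,30,40],-1],[[0,0,0],[0,30,35],-1]]'

```text
clock: 1.98
eef_pos: [448.2, 347.8, 256.1]
tool_rot: [-1.031, 1.57, -2.464]
force: [0.4, -0.3, 0.2]
width: 85.4
```

```bash
python3 -c "
from h import *
to([540.8,-162.5,150],7.9)"
```

```text
pos [448.2 347.8 256.1] y-yaw 7.88 tilt 0.04 q [-0.95  0.53  0.36  1.76 -0.23  0.89 -0.34] F [ 0.4 -0.3  0.2] w 85.4 t 1.975
turn [-0.02  0.02  0.04] then shift [106.1  21.6 518.2]
```

Emit:
jog_arm --series '[[[0,0,0],[0,2.7,58],-1],[[0,0,0],[0,2.7,58],-1],[[0,0,0],[0,2.7,58],-1],[[0,0,0],[0,2.7,58],-1],[[0,0,0],[0,2.7,58],-1],[[0,0,0],[0,2.7,58],-1],[[0,0,0],[0,2.7,58],-1],[[0,0,0],[0,2.7,58],-1]]'

```text
clock: 2.98
eef_pos: [532.5, -108.9, 256.0]
tool_rot: [-2.431, 1.57, 2.42]
force: [1.3, 0.7, 0.3]
width: 85.1
```

Emit:
jog_arm --series '[[[0,0,0],[30,0,54],-1],[[0,0,0],[40,0,0],-1],[[0,0,0],[36,0,0],-1],[[0,0,0],[0,0,0],-1]]'

```text
clock: 3.48
eef_pos: [537.8, -160.1, 147.8]
tool_rot: [-1.986, 1.564, 2.864]
force: [0.3, -0.4, 0.9]
width: 85.7
```

```bash
python3 -c "
from h import *
to([540.8,-162.5,43],7.9)
for n in('top','side'):
    d=get_image(n); p=pose()[0]
    u,v=proj(d,p-[0,0,20]); print(n,u,v)
    im=d['img'].copy(); cv2.circle(im,(int(round(u)),int(round(v))),2,(255,0,0),-1)
    u,v=int(u),int(v); c=im[max(0,v-45):v+45,u-60:u+60]; cv2.imwrite(f'pics/g_{n}.png',cv2.resize(c,None,fx=4,fy=4,interpolation=2)[...,::-1])
a=cv2.imread('pics/g_top.png');b=cv2.imread('pics/g_side.png');h=min(len(a),len(b));cv2.imwrite('pics/g.png',cv2.resize(np.hstack([a[:h],b[:h]]),(800,300)))
"
```

```text
pos [ 537.8 -160.1  147.8] y-yaw 7.88 tilt 0.38 q [ 0.04  0.67  0.31  1.87 -0.31  0.65  0.68] F [ 0.3 -0.4  0.9] w 85.7 t 3.475
turn [-0.02 -0.15  0.35] then shift [104.8   2.7   2.8]
top 377.1667584009408 207.56835692529683
side 343.0625319932179 218.92210959929935
```

View pics/g.png

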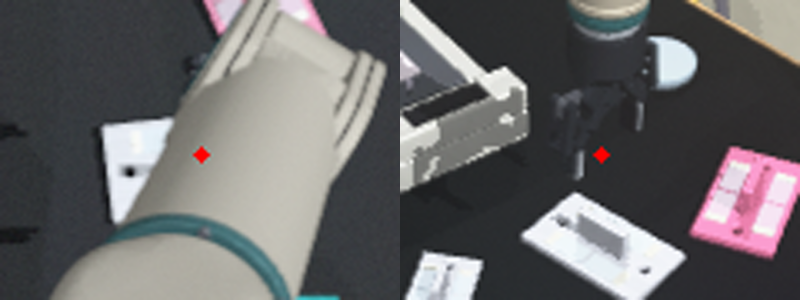

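The picture shows the side view's projected tip centre (601,155) lying midway between the fingertips, above and along the white carrier's rib. The arm hides the top view. I go down.

Emit:
jog_arm --series '[[[0,0,0],[30,2.7,2.8],-1],[[0,-0.15,0.35],[30,0,0],-1],[[0,0,0],[25,0,0],-1],[[0,0,0],[20,0,0],-1],[[0,0,0],[0,0,0],-1],[[0,0,0],[0,0,0],-1]]'

```text
clock: 4.32
eef_pos: [544.6, -163.6, 47.0]
tool_rot: [1.153, 1.561, -0.28]
force: [0.1, 0.6, 0.4]
width: 85.6
```

```bash
python3 -c "
from h import *
to([540.8,-162.5,43],7.9)"
```

```text
pos [ 544.6 -163.6   47. ] y-yaw 7.92 tilt 0.54 q [ 0.11  0.83  0.22  1.9  -0.38  0.44  0.74] F [0.1 0.6 0.4] w 85.6 t 4.325
turn [ 0.02  0.22 -0.5 ] then shift [ 4.  -3.6 -1.6]
```

Emit:
jog_arm --series '[[[0,0.22,-0.5],[4,-3.6,-1.6],-1],[[0,0,0],[0,0,0],-1],[[0,0,0],[0,0,0],-1]]'

```text
clock: 4.7
eef_pos: [539.6, -162.2, 41.5]
tool_rot: [-1.999, 1.568, 2.851]
force: [-0.8, -1.1, -0.5]
width: 85.4
```

```bash
python3 -c "
from h import *
to([540.8,-162.5,43],7.9)"
```

```text
pos [ 539.6 -162.2   41.5] y-yaw 7.9 tilt 0.15 q [ 0.11  0.84  0.21  1.91 -0.38  0.44  0.74] F [-0.8 -1.1 -0.5] w 85.4 t 4.7
turn [-0.   -0.06  0.13] then shift [-1.5  1.1  0.4]
```

Emit:
jog_arm --series '[[[0,0,0],[-1,1,0],0],[[0,0,0],[0,0,0],0.5],[[0,0,0],[0,0,0],1],[[0,0,0],[0,0,0],1],[[0,0,0],[0,0,0],1],[[0,0,0],[0,0,0],1],[[0,0,0],[0,0,0],1],[[0,0,0],[0,0,0],1]]'

```text
clock: 5.7
eef_pos: [540.5, -162.0, 42.4]
tool_rot: [-2.038, 1.568, 2.812]
force: [-0.8, 0.4, 3.5]
width: 10.7
```

Emit:
jog_arm --series '[[[0,0,0],[-4,0,0],1],[[0,0,0],[-20,0,0],1],[[0,0,0],[-40,0,0],1],[[0,0,0],[-40,0,0],1],[[0,0,0],[-30,0,0],1],[[0,0,0],[0,0,0],1],[[0,0,0],[0,0,0],1]]'

```text
clock: 6.58
eef_pos: [539.8, -161.5, 174.8]
tool_rot: [-2.033, 1.565, 2.818]
force: [-0.3, -0.1, -4.2]
width: 11.2
```

```bash
python3 -c "
from h import *
to([525.3,189.7,175],-7.3)"
```

```text
pos [ 539.8 -161.5  174.8] y-yaw 7.92 tilt 0.34 q [ 0.03  0.64  0.33  1.85 -0.3   0.72  0.67] F [-0.3 -0.1 -4.2] w 11.2 t 6.575
turn [15.22 -0.11  0.32] then shift [-2.000e-01 -5.900e+01 -3.465e+02]
```

Emit:
jog_arm --series '[[[7.6,0,0],[0,0,0],1],[[7.6,0,0],[0,0,0],1],[[0,0,0],[0,-10,-57],1],[[0,0,0],[0,-10,-58],1],[[0,0,0],[0,-10,-58],1],[[0,0,0],[0,-10,-58],1],[[0,0,0],[0,-10,-58],1],[[0,0,0],[0,-9,-57],1]]'

```text
clock: 7.58
eef_pos: [524.8, 190.2, 174.5]
tool_rot: [-1.314, 1.565, -3.012]
force: [0.8, 0.8, -4.0]
width: 10.7
```

Emit:
jog_arm --series '[[[0,0,0],[0,0,0],1],[[0,0,0],[0,0,0],1],[[0,0,0],[0,0,0],1]]'

```text
clock: 7.95
eef_pos: [526.1, 186.5, 175.8]
tool_rot: [-1.25, 1.567, -2.951]
force: [-0.6, 0.1, -4.4]
width: 10.6
```

```bash
python3 -c "
from h import *
import pickle
to([525.3,189.7,175],-7.3)
for n in('top','side'):
    d=get_image(n); pickle.dump(d,open(n+'2.pkl','wb')); cv2.imwrite(f'pics/h_{n}.png',d['img'][...,::-1])
    u,v=map(int,proj(d,[525,190,130])); c=d['img'][v-60:v+60,u-70:u+70]; cv2.imwrite(f'pics/h_{n}.png',cv2.resize(c,(400,343),interpolation=2)[...,::-1]); print(n,u-70,v-60)
cv2.imwrite('pics/h.png',np.hstack([cv2.imread('pics/h_top.png'),cv2.imread('pics/h_side.png')]))
"
```

```text
pos [526.1 186.5 175.8] y-yaw -7.46 tilt 0.24 q [-0.69  0.65  0.46  1.86 -0.42  0.73 -0.12] F [-0.6  0.1 -4.4] w 10.6 t 7.95
turn [-0.16  0.08  0.23] then shift [ 0.8 -1.2 -3.1]
top 181 149
side 206 115
```

View pics/h.png

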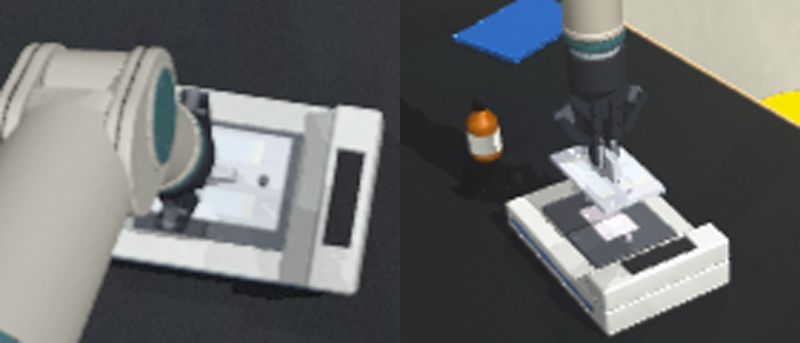

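The top view shows the carrier held over the stage, with its -y hole visible as a dark spot at about (273,212) px. The side view shows it level. Next I measure the hole.

```bash
python3 -c "
from h import *
import pickle
d=pickle.load(open('top2.pkl','rb'));T=pickle.load(open('top.pkl','rb'))
g=d['img'].min(-1).astype(int); print(g[205:219,265:281])
s=g[206:218,266:280]; w=np.clip(200-s,0,None)*(s<190); v,u=np.mgrid[206:218,266:280]
cu,cv=(w*u).sum()/w.sum(),(w*v).sum()/w.sum(); print(cu,cv)
for z in(134,137.4,141.4): print(z,ray(d,cu,cv,z).round(1))
# dowel tips from first picture
for b in((236,207,242,212),(272,212,278,218)):
    g=T['img'].min(-1).astype(float); u0,v0,u1,v1=b; s=g[v0:v1,u0:u1]; w=np.clip(s-125,0,None); v,u=np.mgrid[v0:v1,u0:u1]
    print('dowel',(w*u).sum()/w.sum(),(w*v).sum()/w.sum(),ray(T,(w*u).sum()/w.sum(),(w*v).sum()/w.sum(),69).round(1))
W=cloud(d); s=W[150:260,181:321].reshape(-1,3); s=s[(s[:,2]>128)&(s[:,2]<150)]
a=np.radians(-7.3);ex=np.array([np.cos(a),np.sin(a)]);ey=np.array([-ex[1],ex[0]])
print(len(s),s[:,2].mean(),np.percentile(s[:,:2]@ex,[0,1,99,100]).round(1),np.percentile(s[:,:2]@ey,[0,1,2,50]).round(1))
p=pose()[0]; print('tcp',p[:2]@ex,p[:2]@ey)
"
```

```text
[[219 224 223 228 235 235 235 221 214 220 219 220 222 221 222 222]
 [220 221 222 223 226 227 229 223 218 219 219 219 219 219 219 215]
 [222 220 221 222 222 222 222 222 222 222 221 221 222 221 221 213]
 [221 221 222 221 221 221 222 222 221 222 222 222 222 222 221 212]
 [222 221 222 222 221 222 222 219 214 219 222 222 222 222 222 201]
 [210 217 222 221 221 220 203 168 153 185 213 222 222 223 222 198]
 [206 216 222 222 223 215 177 119 109 136 200 223 220 221 221 188]
 [208 209 218 223 224 209 160 107 110 131 199 222 221 221 217 179]
 [208 208 209 212 218 219 174  86  98 165 211 224 224 223 216 172]
 [207 207 208 207 210 211 201 174 166 195 210 219 224 223 208 159]
 [206 207 207 207 208 207 208 205 202 206 208 211 211 212 193 141]
 [213 213 210 209 207 206 207 207 208 207 209 208 208 208 184 131]
 [218 220 221 220 219 211 204 205 204 205 205 207 206 208 175 117]
 [218 219 220 222 221 211 202 202 203 202 203 203 204 200 166 109]]
272.90713587487784 212.13587487781035
134 [518.  129.8 134. ]
137.4 [517.7 129.3 137.4]
141.4 [517.4 128.8 141.4]
dowel 238.45945945945945 208.42342342342343 [531.9 241.8  69. ]
dowel 274.8458049886621 214.0702947845805 [518.1 133.   69. ]
839 141.94780505475856 [452.8 453.4 542.  542.8] [175.5 175.9 176.4 211.7]
tcp 498.4032416514189 252.23717937727815
```

Emit:
jog_arm --series '[[[-0.25,0,0],[0,-0.4,-4.2],1],[[0,0,0],[20,0,0],1],[[0,0,0],[20,0,0],1],[[0,0,0],[17,0,0],1],[[0,0,0],[0,0,0],1],[[0,0,0],[0,0,0],1],[[0,0,0],[0,0,0],1]]'

```text
clock: 8.93
eef_pos: [526.9, 193.0, 120.4]
tool_rot: [-2.27, 1.569, 2.319]
force: [0.2, -0.3, -4.9]
width: 10.5
```

```bash
cat > chk.py <<'E'
from h import *
import sys
to([526.,190.5,100.4],-7.2)
d=get_image('top'); tz=pose()[0][2]-42.4+4
u,v=map(round,proj(d,[518.1,133,tz])); print(u,v)
g=d['img'].min(-1).astype(int); print(g[v-6:v+7,u-7:u+8])
s=g[v-4:v+5,u-4:u+5]; w=np.clip(200-s,0,None)*(s<190); V,U=np.mgrid[v-4:v+5,u-4:u+5]
cu,cv=(w*U).sum()/w.sum(),(w*V).sum()/w.sum(); q=ray(d,cu,cv,tz); print('hole',cu.round(2),cv.round(2),q.round(1))
a=np.radians(-7.2);ex=np.array([np.cos(a),np.sin(a)]);ey=np.array([-ex[1],ex[0]])
t=np.array([518.1,133.6]); print('want-have ex,ey',((t-q[:2])@ex).round(1),((t-q[:2])@ey).round(1))
E
python3 chk.py
```

```text
pos [526.9 193.  120.4] y-yaw -7.05 tilt 0.11 q [-0.65  0.73  0.4   1.89 -0.47  0.61 -0.08] F [ 0.2 -0.3 -4.9] w 10.5 t 8.925
turn [ 0.15 -0.07  0.08] then shift [20.  -0.6  2.6]
274 214
[[221 220 222 224 225 222 221 221 220 220 219 219 219 214 175]
 [221 221 221 221 221 221 221 221 221 221 222 221 220 215 172]
 [221 221 221 221 221 221 222 221 221 221 221 221 221 206 156]
 [221 220 220 221 218 197 170 182 211 222 221 221 221 200 142]
 [216 220 222 221 198 142  95 118 186 217 221 221 222 194 130]
 [218 223 223 223 184  91  73 100 181 216 221 222 221 186 110]
 [210 212 219 224 193 114  96 129 189 217 222 224 218 178 104]
 [207 208 209 212 205 178 158 178 208 223 223 225 218 172  98]
 [207 207 207 208 207 205 203 204 209 212 212 219 203 148  95]
 [210 208 209 207 206 206 207 208 209 209 207 210 191 137  95]
 [220 219 219 215 207 204 204 205 205 205 208 207 179 120  96]
 [220 219 221 216 205 202 203 202 203 203 203 203 171 108  97]
 [219 218 219 215 206 203 203 202 203 203 202 199 166 113 102]]
hole 273.07 213.09 [519.8 136.6  81.9]
want-have ex,ey -1.3 -3.2
```

Emit:
jog_arm --series '[[[0.15,0,0],[0,-1.2,3.0],1],[[0,0,0],[0,0,0],1],[[0,0,0],[0,0,0],1],[[0,0,0],[0,0,0],1]]'

```text
clock: 9.48
eef_pos: [524.8, 190.1, 119.6]
tool_rot: [-1.779, 1.568, 2.808]
force: [0.1, -0.2, -3.9]
width: 10.6
```

```bash
python3 chk.py; python3 chk.py | tail -2
```

```text
pos [524.8 190.1 119.6] y-yaw -7.19 tilt 0.17 q [-0.65  0.73  0.4   1.9  -0.47  0.61 -0.07] F [ 0.1 -0.2 -3.9] w 10.6 t 9.475
turn [ 0.01 -0.03  0.16] then shift [19.2  1.2 -0.6]
274 214
[[222 222 224 227 230 232 229 221 219 219 219 220 219 220 220]
 [219 221 221 222 222 223 223 222 220 221 221 219 219 219 215]
 [221 221 220 221 223 222 221 221 221 221 220 221 221 221 216]
 [221 221 222 221 222 222 221 217 217 221 222 221 221 221 203]
 [217 221 221 221 222 217 192 159 177 211 221 220 222 221 199]
 [208 217 221 221 221 199 145 106 142 184 213 221 221 221 186]
 [209 210 218 224 223 182 109 121 126 181 214 221 221 222 184]
 [208 208 218 218 220 193 124 111 132 197 223 223 223 218 174]
 [209 208 210 209 210 203 181 169 189 207 219 224 223 212 166]
 [208 207 207 207 208 208 205 202 207 207 210 212 212 195 143]
 [214 214 213 209 208 207 207 207 207 208 209 208 208 189 137]
 [218 220 221 220 215 207 203 204 205 205 206 205 206 175 115]
 [219 220 219 221 217 206 203 202 202 203 203 202 200 165 112]]
hole 274.03 214.0 [517.2 133.7  81.2]
want-have ex,ey 0.9 -0.0
hole 274.02 214.01 [517.2 133.8  81.2]
want-have ex,ey 0.9 -0.1
```

Emit:
jog_arm --series '[[[0,0,0],[0,0.7,0],1],[[0,0,0],[3,0,0],1],[[0,0,0],[3,0,0],1],[[0,0,0],[2,0,0],1],[[0,0,0],[1,0,0],1],[[0,0,0],[0,0,0],1],[[0,0,0],[0,0,0],1]]'

```text
clock: 10.45
eef_pos: [525.5, 189.9, 110.7]
tool_rot: [-1.79, 1.568, 2.797]
force: [0.3, -0.2, -4.7]
width: 11.1
```

Emit:
jog_arm --series '[[[0,0,0],[1,0,0],1],[[0,0,0],[1,0,0],1],[[0,0,0],[1,0,0],1],[[0,0,0],[0,0,0],1],[[0,0,0],[0,0,0],1]]'

```text
clock: 11.08
eef_pos: [525.4, 189.9, 107.6]
tool_rot: [-1.75, 1.568, 2.837]
force: [0.1, 0.5, -3.4]
width: 11.0
```

Emit:
jog_arm --series '[[[0,0,0],[1,0,0],1],[[0,0,0],[1,0,0],1],[[0,0,0],[1,0,0],1],[[0,0,0],[1,0,0],1],[[0,0,0],[0,0,0],1],[[0,0,0],[0,0,0],1]]'

```text
clock: 11.82
eef_pos: [525.4, 190.0, 103.6]
tool_rot: [-1.787, 1.568, 2.8]
force: [-0.0, 0.8, -4.6]
width: 11.0
```

Emit:
jog_arm --series '[[[0,0,0],[1,0,0],1],[[0,0,0],[1,0,0],1],[[0,0,0],[1,0,0],1],[[0,0,0],[0,0,0],1],[[0,0,0],[0,0,0],1]]'

```text
clock: 12.45
eef_pos: [525.4, 190.0, 100.5]
tool_rot: [-1.764, 1.568, 2.823]
force: [0.2, 0.9, -6.0]
width: 11.0
```

Emit:
jog_arm --series '[[[0,0,0],[0.7,0,0],1],[[0,0,0],[0,0,0],1],[[0,0,0],[0.7,0,0],1],[[0,0,0],[0,0,0],1]]'

```text
clock: 12.95
eef_pos: [525.4, 190.0, 100.4]
tool_rot: [-2.042, 1.568, 2.544]
force: [-3.9, 1.0, 9.8]
width: 11.1
```

Emit:
jog_arm --series '[[[0,0,0],[-0.8,0,0],0.5],[[0,0,0],[0,0,0],0],[[0,0,0],[0,0,0],0],[[0,0,0],[0,0,0],0],[[0,0,0],[-5,0,0],0],[[0,0,0],[-30,0,0],0],[[0,0,0],[-40,0,0],0],[[0,0,0],[-40,0,0],0]]'

```text
clock: 13.95
eef_pos: [525.6, 189.7, 216.3]
tool_rot: [-1.64, 1.568, 2.947]
force: [0.0, -0.3, -0.3]
width: 42.9
```

Emit:
jog_arm --series '[[[0,0,0],[-10,40,-40],1],[[0,0,0],[0,40,-40],1],[[0,0,0],[0,20,-40],1],[[0,0,0],[0,0,-30],1],[[0,0,0],[0,0,0],1],[[0,0,0],[0,0,0],1]]'

```text
clock: 14.7
eef_pos: [643.6, 324.7, 224.8]
tool_rot: [-1.215, 1.568, -2.913]
force: [-0.5, -0.6, -0.3]
width: -0.0
```

Run:
```python
from h import *
to([618,318,110],-7.2)
d=get_image('top');e=get_image('side')
W=cloud(e); a=np.radians(-7.2);ex=np.array([np.cos(a),np.sin(a)]);ey=np.array([-ex[1],ex[0]]);C=np.array([525.2,188.4])
for n,D in(("top",d),("side",e)):
    W=cloud(D).reshape(-1,3); x=(W[:,:2]-C)@ex; y=(W[:,:2]-C)@ey; k=(abs(x)<40)&(abs(x)>12)&(abs(y)<68)&(W[:,2]<75)&(W[:,2]>50)
    P=np.c_[x[k],y[k],np.ones(k.sum())]; 
    if k.sum()>50: print(n,k.sum(),"plane tiltx,tilty,z0",np.linalg.lstsq(P,W[k,2],rcond=None)[0].round(4))
u,v=map(int,proj(d,[540,200,70]));A=cv2.resize(d['img'][v-50:v+50,u-65:u+65],(390,300),interpolation=2)
u,v=map(int,proj(e,[540,200,70]));B=cv2.resize(e['img'][v-50:v+50,u-65:u+65],(390,300),interpolation=2)
cv2.imwrite('pics/p.png',np.hstack([A,B])[...,::-1])
```

```text
pos [643.6 324.7 224.8] y-yaw -7.25 tilt 0.18 q [-0.75  0.82  0.5   1.33 -0.4   1.1  -0.33] F [-0.5 -0.6 -0.3] w -0.0 t 14.7
turn [-0.05  0.06  0.17] then shift [114.8 -24.6   9.8]
top 852 plane tiltx,tilty,z0 [-1.00000e-04  1.60000e-03  6.67318e+01]
side 257 plane tiltx,tilty,z0 [-6.00000e-04 -2.90000e-03  6.56946e+01]
```

View pics/p.png

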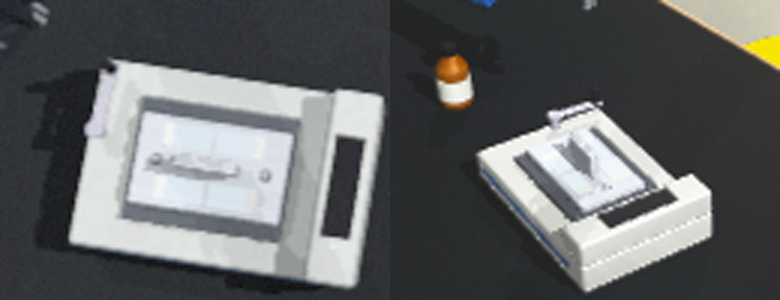

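The picture shows the carrier seated flat on the stage. Plane fits put its top at z≈66 with no tilt, and the clip is still open. I now bring the shut fingers behind the knob.

Emit:
jog_arm --series '[[[0,0,0],[0,-18.5,4.9],1],[[0,0,0],[40,0,0],1],[[0,0,0],[40,0,0],1],[[0,0,0],[30,0,0],1],[[0,0,0],[9,0,0],1],[[0,0,0],[0,0,0],1],[[0,0,0],[0,0,0],1]]'

```text
clock: 15.68
eef_pos: [625.6, 323.7, 107.7]
tool_rot: [-2.956, 1.569, 1.63]
force: [0.8, -0.3, -0.3]
width: -0.3
```

Run:
```python
from h import *
to([624.6,322.2,105],-7.2)
p,R,s=pose(); P=np.array([559.8,304.2]); a=np.radians(-7.2)
print("rel y,z",(p[:2]-P)@[np.cos(a),np.sin(a)],(p[:2]-P)@[np.sin(a),-np.cos(a)])
# per 10 deg turn about the pivot; shift expressed in old and in new tool frame
for r,t0,t1 in((62,-26,-26),(62,-26,-24)):
    th=np.radians(10); # frame coords (y,z); rotating cw = turning y toward z
    new=np.array([r*np.cos(th)-t1*np.sin(th), r*np.sin(th)+t1*np.cos(th)])  # in old frame
    dl=new-[r,t0]; print("old-frame shift",dl.round(2))
    M=np.array([[np.cos(th),np.sin(th)],[-np.sin(th),np.cos(th)]]); print("new-frame",(M@dl).round(2))
```

```text
pos [625.6 323.7 107.7] y-yaw -7.22 tilt 0.11 q [-0.75  0.92  0.44  1.47 -0.47  0.86 -0.28] F [ 0.8 -0.3 -0.3] w -0.3 t 15.675
turn [-0.02 -0.11  0.02] then shift [ 2.7 -0.8  1.6]
rel y,z 62.844383075426705 -27.617804164066833
old-frame shift [ 3.57 11.16]
new-frame [ 5.46 10.37]
old-frame shift [ 3.23 13.13]
new-frame [ 5.46 12.37]
```

Emit:
jog_arm --series '[[[0,0,0],[2,-0.5,3],1],[[10,0,0],[0,3.5,11.2],1],[[10,0,0],[0,3.5,11.2],1],[[10,0,0],[0,3.5,11.2],1],[[0,0,0],[0,0,0],1],[[0,0,0],[0,0,0],1]]'

```text
clock: 16.42
eef_pos: [623.7, 286.6, 104.1]
tool_rot: [-1.491, 1.568, 2.575]
force: [0.8, -0.0, 0.6]
width: -0.1
```

```bash
cat > arc.py <<'E'
from h import *
p,R,s=pose(); P=np.array([559.8,304.2]); a=np.arctan2(R[1,1],R[0,1])
print("A",np.degrees(a).round(2),"rel y,z",((p[:2]-P)@[np.cos(a),np.sin(a)]).round(1),((p[:2]-P)@[np.sin(a),-np.cos(a)]).round(1),"z",p[2].round(1),"F",s["force"].round(1),s["clock"],s["qpos"].round(2))
E
python3 arc.py
```

```text
A -37.01 rel y,z 61.7 -24.4 z 104.1 F [ 0.8 -0.   0.6] 16.425 [-0.77  0.93  0.56  1.53 -0.6   0.86 -0.63]
```

Emit:
jog_arm --series '[[[10,0,0],[0,3.2,12],1],[[10,0,0],[0,3.1,12],1],[[10,0,0],[0,2.9,12],1],[[10,0,0],[0,2.8,12],1],[[0,0,0],[0,0,0],1],[[0,0,0],[0,0,0],1]]'

```text
clock: 17.18
eef_pos: [594.0, 248.8, 103.9]
tool_rot: [-0.786, 1.568, 2.584]
force: [-0.2, -1.1, -0.2]
width: -0.1
```

```bash
python3 arc.py
python3 - <<'E'
from h import *
out=[]
for n in('top','side'):
    d=get_image(n); u,v=map(int,proj(d,[550,230,75]));out.append(cv2.resize(d['img'][v-50:v+50,u-65:u+65],(390,300),interpolation=2))
cv2.imwrite('pics/c.png',np.hstack(out)[...,::-1])
E
```

```text
A -76.93 rel y,z 61.8 -20.8 z 103.9 F [-0.2 -1.1 -0.2] 17.175 [-0.84  0.93  0.73  1.67 -0.78  0.86 -1.12]
```

View pics/c.png

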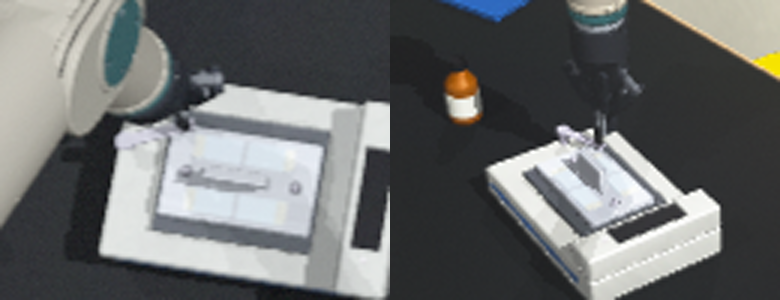

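The picture shows the clip swung most of the way, its knob against the fingertips at about (180,120), and the carrier undisturbed.

Emit:
jog_arm --series '[[[10,0,0],[0,2.6,11.5],1],[[10,0,0],[0,2.5,11.5],1],[[0,0,0],[0,0,0],1],[[0,0,0],[0,0,1.5],1],[[0,0,0],[0,0,1],1],[[0,0,0],[0,0,0],1]]'

```text
clock: 18.02
eef_pos: [569.6, 240.1, 104.0]
tool_rot: [-0.379, 1.568, 2.638]
force: [0.2, 0.8, 0.1]
width: -0.5
```

```bash
python3 arc.py
```

```text
A -97.14 rel y,z 62.3 -17.7 z 104.0 F [0.2 0.8 0.1] 18.025 [-0.89  0.93  0.81  1.74 -0.87  0.86 -1.38]
```

No stop force yet, so I creep on.

Emit:
jog_arm --series '[[[0,0,0],[0,0,1],1],[[0,0,0],[0,0,0.5],1],[[0,0,0],[0,0,0],1],[[0,0,0],[0,0,0],1]]'

```text
clock: 18.52
eef_pos: [568.9, 240.1, 104.2]
tool_rot: [-0.955, 1.57, 2.061]
force: [5.1, 0.6, -2.2]
width: -0.0
```

Emit:
jog_arm --series '[[[0,0,0],[0,0,1],1],[[0,0,0],[0,0,0.5],1],[[0,0,0],[0,0,0],1],[[0,0,0],[0,0,0],1]]'

```text
clock: 19.02
eef_pos: [568.7, 240.2, 104.3]
tool_rot: [-2.903, 1.568, 0.113]
force: [8.0, 1.3, -4.4]
width: -0.1
```

The push stalled at 568.7 with the force up to 8 N, so the clip is at its stop. I back off, rise and check.

Emit:
jog_arm --series '[[[0,0,0],[0,0,-4],1],[[0,0,0],[0,0,-12],1],[[0,0,0],[-40,0,0],1],[[0,0,0],[-50,0,0],1],[[0,0,0],[-30,0,-30],1],[[0,0,0],[0,0,-50],1],[[0,0,0],[0,0,0],1],[[0,0,0],[0,0,0],1]]'

```text
clock: 20.02
eef_pos: [661.0, 227.7, 222.9]
tool_rot: [0.033, 1.565, 3.049]
force: [-0.0, 0.8, 0.1]
width: -0.1
```

Run:
```python
from h import *
out=[]
a=np.radians(-7.2);ex=np.array([np.cos(a),np.sin(a)]);ey=np.array([-ex[1],ex[0]]);C=np.array([525.2,188.4]);P=np.array([559.8,304.2])
for n in('top','side'):
    D=get_image(n); u,v=map(int,proj(D,[540,220,75]));out.append(cv2.resize(D['img'][v-50:v+50,u-65:u+65],(390,300),interpolation=2))
    W=cloud(D).reshape(-1,3); x=(W[:,:2]-C)@ex; y=(W[:,:2]-C)@ey; k=(abs(x)<40)&(abs(x)>12)&(y>-68)&(y<35)&(W[:,2]<75)&(W[:,2]>50)
    if k.sum()>50: print(n,k.sum(),"plane",np.linalg.lstsq(np.c_[x[k],y[k],np.ones(k.sum())],W[k,2],rcond=None)[0].round(4))
    r=W[:,:2]-P; q=(np.hypot(*r.T)<75)&(W[:,2]>88)&(W[:,2]<102)&(abs(x)>12); m=r[q].mean(0) if q.any() else [np.nan]*2
    print("knob",q.sum(),m,"clip angle",-np.degrees(np.arctan2(m[1],m[0]))-7.2)
s=read_state(); print(s["eef_pos"].round(1),s["force"].round(1),s["clock"])
cv2.imwrite('pics/f.png',np.hstack(out)[...,::-1])
```

```text
top 652 plane [-3.20000e-03  5.20000e-03  6.67971e+01]
knob 13 [ -7.96430637 -62.27385851] clip angle 90.08808816253321
side 203 plane [4.60000e-03 7.00000e-03 6.61284e+01]
knob 8 [ -8.90031768 -66.49102772] clip angle 90.42414500141628
[660.6 228.6 223.1] [-0.9  1.2 -0.2] 20.125
```

View pics/f.png

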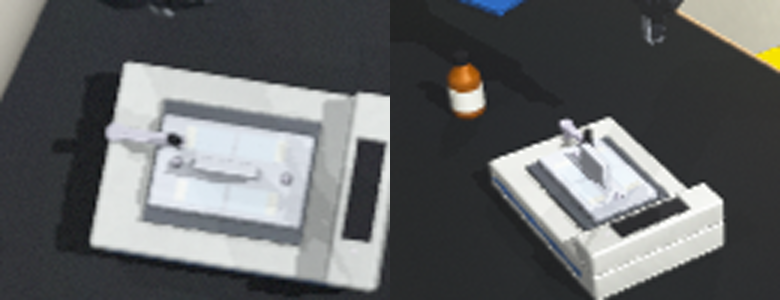

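The picture shows the carrier flat, both dowels in its holes (at about (177,162) and (286,180)), and the clip over its edge, measured at 90°. The gripper is clear, so I hand the job in.

```bash
python3 -c "
from cell import *
print(finish_job())"
```

```text
the job is handed in; nothing more can be done
None
```

I put the larger white carrier on the stage with both dowels through its holes, swung the clip round to its stop, and handed the job in at about 20 s of the 72 s allowed.

- **Carrier:** It went down freely until it met the stage, at the height expected for fully home. Afterwards its top measured 66–67 mm above the bench in both cameras (66 expected), with tilt within measuring noise.
- **Clip:** Pushing on the knob stalled with the force rising to about 8 N. The cameras then put the clip at 90.1° and 90.4° (stop at 90°).
- **Robot:** The fingers were backed off and raised clear, with the wrist reading about 1 N, which is noise level.
- **Other checks:** The highest wrist force reading was about 11 N. The arm stayed clear of the bottle, the dish and the slide box, but I did not measure their positions again at the end. No check failed. The two cameras disagreed by a few millimetres at first, so I trusted the top one and corrected the carrier's position over the dowels before lowering it.

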